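Finish the carton layer, close the show case, lift off the travel cover

TASK

Complete the pinwheel of four cartons on the wooden base by setting the two cartons from the grey mat flat into its two empty bays, then carry the nested pair of lids over together by the brass stem and lower it over the layer until the inner lid sits fully down round the raised platform. Then let go of the stem, take the dark outer lid by its collar and raise it alone, straight up, leaving the clear inner lid and the layer as they are, and finish while still holding the outer lid level over the base with its lower edge above the top of the stem. Leave the other things on the table where they are.

Things in the scene. Friction and masses are not known exactly. Their poses are not given: they have to be found in the camera images.
- base: fixed wooden slab 176x176x10 mm with a centred square cork platform 114x114, 6 mm higher (top at 16 mm). Origin: centre of the underside; x, y along the edges. Carton centres of the pinwheel (mm): laid along x at (-17,-37), (17,37); empty bays along y at (37,-17), (-37,17). Gaps 4 mm; the middle is an open 44x44 mm square for a finger: grip a carton 14 mm off centre, beside that square
- bay_right (a point): where the centre of a carton belongs in the empty bay at base (37,-17) mm, 32 mm above the table; axes as the base's; the carton's length lies along the base's y, either way round
- bay_left (a point): the same for the empty bay at base (-37,17) mm
- carton_a_centre (a point): centre (16 mm up) of a loose closed brown cardboard carton, 70 (own x) x 30 (own y) x 32 mm tall, 60 g, flat on the grey mat (190x200x3 mm, left or right of the base, the lids on the other side); the two loose cartons are alike, side by side about 90 mm apart, their lengths roughly across that line; either may go into either bay
- carton_b_centre (a point): centre of the other loose carton on the mat, the same
- laid_near_centre (a point): centre of a carton of the same kind already laid (loose) on the platform at base (-17,-37) mm, along x; stays there
- laid_far_centre (a point): the same at base (17,37) mm; stays there
- stem (a point): grip point on the inner lid's brass stem (14x14 mm, sides along the lid's x, y), 8 mm below its top, 22 above the collar's top. Lid: clear square cover 130x130x50 mm, open below, opening 124x124 (5 mm play a side round the platform), 220 g, hidden under the outer lid but for the stem. Its lower edge, 108 mm below this point, stands on the table, finally on the slab (this point then at 118 mm)
- collar (a point): grip point on the axis of the outer lid's collar (44x44 mm, 32 tall, sides along the lid's x, y), 6 mm below its top, 26 above the cover's flat top, 76 above its lower edge. Lid: dark wooden square cover 146x146x50 mm, 250 g. The stem stands up through the collar's 26x26 mm hole, 30 mm above it. The lid just rests on the inner one (point 28 mm below the stem's): lifting the stem lifts both
- gem_jar: small round black gem jar with a clear snap top, 33 mm across, 22 tall, standing on the grey mat 75 mm from its middle; not to be disturbed
- stone_l: polished palm stone 46x33x21 mm in front, left of the middle; not to be disturbed
- stone_r: polished palm stone 48x48x20 mm in front, right of the middle; not to be disturbed
- marker: marker pen 135 mm long, 17 mm thick, lying at the front edge; not to be disturbed
- loupe: small folded metal loupe 25x45x14 mm at the back, right of the middle; not to be disturbed
- outer_lid: the outer lid itself (see its collar): origin at the centre of its lower edge's plane, z up
- inner_lid: the inner lid itself (see its stem): origin at the centre of its lower edge's plane, z up

How it is judged:
On the way, in this order (a step that is already met when the one before it is completed fails the run):
1. both loose cartons lie in the empty bays and the four-carton pinwheel is complete ((((distance between carton_a_centre and bay_right below 0.008 m and angle between the x axis of carton_a_centre and the y axis of base, either way round below 0.17 rad) and (distance between carton_b_centre and bay_left below 0.008 m and angle between the x axis of carton_b_centre and the y axis of base, either way round below 0.17 rad)) or ((distance between carton_b_centre and bay_right below 0.008 m and angle between the x axis of carton_b_centre and the y axis of base, either way round below 0.17 rad) and (distance between carton_a_centre and bay_left below 0.008 m and angle between the x axis of carton_a_centre and the y axis of base, either way round below 0.17 rad))) and x of laid_near_centre in the frame of base between -0.025 and -0.009 m and y of laid_near_centre in the frame of base between -0.045 and -0.029 m and z of laid_near_centre in the frame of base between 0.024 and 0.04 m and angle between the x axis of each of laid_near_centre, laid_far_centre and the x axis of base, either way round below 0.17 rad and x of laid_far_centre in the frame of base between 0.009 and 0.025 m and y of laid_far_centre in the frame of base between 0.029 and 0.045 m and z of laid_far_centre in the frame of base between 0.024 and 0.04 m), for 0.2 s.
2. the nested pair sits fully down over the layer, outer lid still on the inner (z of stem in the frame of base between 0.114 and 0.122 m and horizontal distance between stem and base below 0.01 m and angle between stem's own z axis and vertical below 0.05 rad and z of collar in the frame of stem below -0.023 m), for 0.2 s.
3. the outer lid is raised alone, its lower edge above the stem's top (z of stem in the frame of base between 0.114 and 0.122 m and horizontal distance between stem and base below 0.01 m and angle between stem's own z axis and vertical below 0.05 rad and z of collar in the frame of base above 0.198 m), for 0.2 s.
At the end, for the whole second after the job is handed in: Cartons within 8 mm and 0.17 rad of their pinwheel places; inner lid down on the slab (4 mm, centre within 10 mm), untouched; outer lid held still and level (0.2 rad) in the fingers within 60 mm of the base's centre, grip point 198 mm or more up (lower edge about the stem's top or higher) (all of step 1 and all of step 3 and horizontal distance between collar and base below 0.06 m and angle between collar's own z axis and vertical below 0.2 rad and contact force between the fingers and outer_lid above 1 N and contact force between each of outer_lid, the fingers and inner_lid below 0.1 N and linear speed of outer_lid below 0.03 m/s); the arm keeps its last pose, push and grip.
It fails at once if the lids parted (by more than 15 mm) while the inner lid was not seated on the base, or the inner lid was lifted or shifted as the outer came off (z of collar in the frame of stem above -0.013 m and (not (z of stem in the frame of base below 0.122 m) or not (z of stem in the frame of base above 0.114 m) or not (horizontal distance between stem and base below 0.01 m) or not (angle between stem's own z axis and vertical below 0.05 rad))).
It fails at once if a bystander was knocked aside (more than 30 mm) (distance of any of gem_jar, stone_l, stone_r, marker, loupe from where it was at the start of the episode above 0.03 m).
It also fails if it takes over 72 s, if anything falls off the work surface, if the arm or the gripper's body presses on something with over 40 N, if the wrist force passes 120 N, or if a joint passes its speed limit or range.

ROBOT

A 6-joint arm with a two-finger parallel gripper is mounted at the origin on a cart in front of the work surface, level with it; the furniture and walls round the work are solid. World frame = base frame: x ahead of the robot, y to its left, z up, the work surface at z = 0. Lengths are in m, angles in rad, forces in N, time in s.
With the tool pointing down it reaches from about 0.375 to 0.9 m from the base axis. Payload 3.1 kg.
Tool frame: the origin (TCP) lies at the very end of the fingers, on their centre line; the grasp point (between the pads) lies 19 mm behind it (arm.pinch_z is the z of the grasp point in the tool frame, in m); z points along the fingers, x is the direction in which the jaws open and shut, and the axes are right-handed (so a half turn about z gives the same grasp; the last joint's range is limited). The gripper opens to 87 mm and grips with 3 to 60 N. Pads are 19 mm wide; open, the fingers measure 117 mm over their backs; the gripper's body (75 mm by 190 mm) begins 51 mm behind the grasp point.
Start: joints at [1.004, 0.527, 1.433, -0, 1.181, -0.178], TCP at [0.237, 0.578, 0.185] pointing down, gripper open.
Joint ranges: [-3.08, 3.08], [-0.75, 2.2], [0.22, 2.44], [-1.43, 4.57], [0, 2.65], [-2.85, 2.85]. Speed limits (rad/s): [2.79, 2.79, 3.14, 3.14, 3.14, 3.14].

INTERFACE

Orientations are given as [roll, pitch, yaw] about the fixed x, y, z axes, in that order (R = Rz(yaw) Ry(pitch) Rx(roll)).
In Python, from bench import arm gives the robot as it stands. Calls block until the motion is done:
- arm.movep(position, orientation): joint-space move of the TCP to a pose.
- arm.move_linear(position, ori=None, feed=0.15, until_force=None): straight line of the TCP; ori=None keeps the orientation; feed is the mean speed in m/s. With until_force (N) it stops when the force on the tool has changed by that much, and returns True; else False.
- arm.movej(angles): joint-space move.
- arm.command_gripper(opening, strength=None): finger opening in m; strength is the grip in N (None keeps the last); returns when the fingers have stopped.
- arm.pause(seconds).
- arm.solve_ik(position, orientation): joint angles nearest the present ones, or None.
- arm.get_obs(): the state.
- arm.grab_frame(name): name is "side" or "top"; returns a dict with "image" (400x640x3 uint8, red, green, blue), "depth" (400x640 float32, m along the optical axis (not along the pixel's ray), 0 where there is no reading), "mtx" (3x3 intrinsics, pixels), "cam_to_world" (4x4, takes a point from camera to world coordinates). Camera axes: x right, y down, z forward; pixel columns grow to the right and rows downward; lengths in m; the calibration is good to about 2 mm. A picture is of the moment at which its call begins.
A pose or a line that the arm cannot do raises arm.MotionError and nothing moves.
- arm.hand_in(): hands the job in, once; it reports no verdict.
Trained networks look in a picture, given as the dict that the camera call returned (one of the last four; its "shot" number tells which), for a name from the list of things; names that differ only in an ending like _2 or _b are one class to them, and where a whole thing is asked for, a point or a joint stands for the part that bears it (a point fixed in the world has none). Each returns a list of dicts, best first, with "conf" (0 to 1); they miss things now and then, are a little off and sometimes report something else, mostly with a low value. They report only what shows in the picture. A call takes as long as a camera call.
- arm.find_in(picture, target): "position" ([x, y, z] in m, in world coordinates, good to about 4 mm: the middle of the surface that is visible of it).
The state is a dict: "clock": time; "joints": joint angles; "qd": joint speeds; "effort": joint torques, N m; "ee_pos": TCP position; "orientation": TCP orientation; "force": force on the tool from outside, world axes, zero at the start; "ft_torque": the same for the moment, N m; "grip_width": finger opening in m.
Only numpy, scipy, OpenCV 4.12 (cv2) and the standard library are available. Lean on these libraries where they do the work, as an engineer would, in place of code of your own. Each camera call takes 0.05 s, during which the arm holds its last target.

## Working session

There is one attempt and no reset: what is moved stays moved. The work goes in short steps, each a Python script; the robot and the scene stay as the last script left them, time stands still between calls to the robot, and variables do not carry over. Pictures are saved under pics/ and viewed, and the job is handed in when it is done.

```bash
ls; mkdir -p pics; python3 - <<'E'
from bench import arm
import cv2,numpy as np
o=arm.get_obs();print(o['clock'],o['ee_pos'],o['orientation'],o['grip_width'],arm.pinch_z)
for n in['top','side']:
    f=arm.grab_frame(n);cv2.imwrite(f'pics/{n}0.png',f['image'][:,:,::-1]);print(n,f['cam_to_world'].round(3).tolist(),f['mtx'].tolist())
    for t in ['base','carton_a_centre','laid_near_centre','stem','collar','gem_jar','stone_l','stone_r','marker','loupe']:
        print(t,[(np.round(d['position'],3).tolist(),round(d['conf'],2)) for d in arm.find_in(f,t)])
    np.savez(f'{n}0.npz',**{k:f[k] for k in('image','depth','mtx','cam_to_world')})
print(arm.get_obs()['clock'])
E
```

```text
pics
0.0 [0.23646267 0.57765856 0.18377297] [-3.14122023e+00  2.14057301e-03  1.18197374e+00] 0.08729540471727998 -0.0187
top [[-0.011, -0.998, 0.06, 0.474], [-1.0, 0.01, -0.011, 0.021], [0.011, -0.06, -0.998, 1.054], [0.0, 0.0, 0.0, 1.0]] [[382.9117890413484, 0.0, 323.3859793060617], [0.0, 382.9117890413484, 204.6791716720086], [0.0, 0.0, 1.0]]
base [([0.586, -0.015, 0.009], 0.97), ([0.374, 0.004, 0.016], 0.56), ([0.561, -0.044, 0.05], 0.44)]
carton_a_centre [([0.47, 0.349, 0.039], 0.61)]
laid_near_centre [([0.56, -0.046, 0.051], 0.87), ([0.494, -0.282, 0.053], 0.61)]
stem [([0.492, -0.288, 0.095], 0.43), ([0.349, -0.118, 0.02], 0.24)]
collar [([0.494, -0.283, 0.055], 0.87), ([0.586, -0.02, 0.008], 0.24)]
gem_jar [([0.58, -0.019, 0.008], 0.21)]
stone_l [([0.368, 0.126, 0.021], 0.57), ([0.351, -0.118, 0.019], 0.55)]
stone_r [([0.368, 0.126, 0.021], 0.57), ([0.351, -0.118, 0.019], 0.55)]
marker [([0.374, 0.001, 0.015], 0.51)]
loupe []
side [[-1.0, -0.01, 0.02, 0.492], [-0.022, 0.456, -0.89, 0.87], [-0.001, -0.89, -0.456, 0.532], [0.0, 0.0, 0.0, 1.0]] [[385.38414757391405, 0.0, 317.0525316093514], [0.0, 385.38414757391405, 198.8973175934645], [0.0, 0.0, 1.0]]
base [([0.57, 0.026, 0.014], 0.58)]
carton_a_centre [([0.47, 0.367, 0.038], 0.59)]
laid_near_centre [([0.558, -0.035, 0.041], 0.59)]
stem [([0.492, -0.287, 0.101], 0.61)]
collar [([0.495, -0.235, 0.054], 0.78)]
gem_jar [([0.496, -0.233, 0.055], 0.55)]
stone_l [([0.363, 0.141, 0.014], 0.52), ([0.348, -0.11, 0.012], 0.49)]
stone_r [([0.363, 0.141, 0.014], 0.52), ([0.348, -0.11, 0.012], 0.49)]
marker [([0.369, 0.014, 0.014], 0.48)]
loupe [([0.682, -0.199, 0.012], 0.58)]
1.1
```

View pics/top0.png

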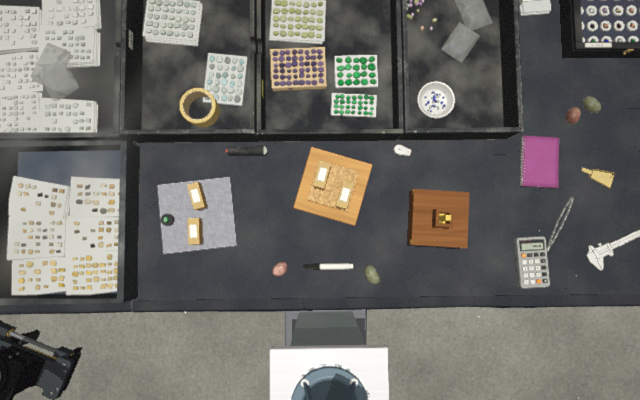

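View pics/side0.png

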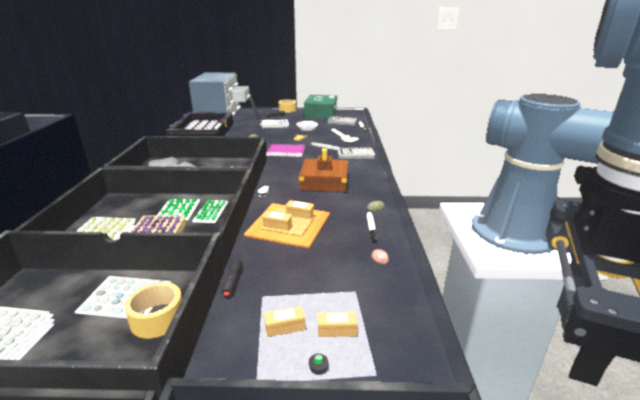

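```bash
cat > h.py <<'E'
import numpy as np,cv2
def pts(f):
    K=f['mtx'];T=f['cam_to_world'];d=f['depth'];v,u=np.mgrid[:400,:640]
    P=np.stack([(u-K[0,2])/K[0,0]*d,(v-K[1,2])/K[1,1]*d,d],-1)
    return P@T[:3,:3].T+T[:3,3]
def ray(f,uv,z):
    K=f['mtx'];T=f['cam_to_world'];uv=np.atleast_2d(np.asarray(uv,float))
    r=np.c_[(uv[:,0]-K[0,2])/K[0,0],(uv[:,1]-K[1,2])/K[1,1],np.ones(len(uv))]@T[:3,:3].T
    return (T[:3,3]+r*((z-T[2,3])/r[:,2:]))[:,:2]
def rect(xy):
    (c,s,a)=cv2.minAreaRect((np.asarray(xy)*1000).astype(np.float32)); return np.round(c,1),np.round(s,1),round(a,1)
E
python3 - <<'E'
from h import *
f=dict(np.load('top0.npz'));P=pts(f);z=P[...,2]
print('z slices (mm) table',np.round(z[270,150:160]*1000,1))
for nm,(u0,u1,v0,v1) in dict(ca=(180,215,172,214),cb=(180,215,214,252),near=(310,332,155,192),far=(332,362,178,213),base=(285,380,140,230),lid=(400,480,180,255)).items():
    zz=z[v0:v1,u0:u1];
    print(nm,'zmax',zz.max().round(3))
    for lo,hi in [(.005,.014),(.026,.045),(.04,.06),(.06,.09),(.085,.13)]:
        m=(zz>lo)&(zz<hi)
        if m.sum()>6:
            q=P[v0:v1,u0:u1][m]; print('  ',lo,m.sum(),rect(q[:,:2]),'z',np.median(q[:,2]).round(4))
# tray walls
for u in(70,128,200,262,330,405,460):print(u,[(int(v),*np.round(P[v,u]*1000).astype(int)) for v in range(110,150,5)])
print([(u,*np.round(P[200,u]*1000).astype(int)) for u in range(100,160,5)])
im=f['image'][:,:,::-1]
for n,(u0,u1,v0,v1) in dict(mat=(150,250,165,265),base=(285,385,140,240),lid=(390,490,170,270)).items():
    cv2.imwrite(f'pics/c_{n}.png',cv2.resize(im[v0:v1,u0:u1],None,fx=5,fy=5,interpolation=cv2.INTER_CUBIC))
cv2.imwrite('pics/crops.png',np.hstack([cv2.resize(im[v0:v1,u0:u1],(266,266),interpolation=cv2.INTER_CUBIC) for (u0,u1,v0,v1) in [(150,250,165,265),(285,385,140,240),(390,490,170,270)]]))
E
```

```text
z slices (mm) table [-1.5  0.8  0.  -2.3  2.6  0.1  1.5  1.2  0.1  3.5]
ca zmax 1.054
   0.005 230 (array([572.6, 354.4]), array([ 93.9, 110.8]), 90.0) z 0.006
   0.026 319 (array([564.2, 349. ]), array([70.6, 31.5]), 14.3) z 0.0358
cb zmax 1.054
   0.005 230 (array([465.5, 353.1]), array([100.7,  93.4]), 0.7) z 0.006
   0.026 322 (array([469.3, 353.7]), array([68.9, 30.6]), 1.5) z 0.0355
near zmax 1.054
   0.005 263 (array([623.9,  15.8]), array([ 57.8, 100.2]), 89.5) z 0.011
   0.026 16 (array([604.3,   4. ]), array([25.4, 67.9]), 47.6) z 0.0405
   0.04 303 (array([616.3,  12.4]), array([30.1, 70. ]), 73.9) z 0.049
far zmax 1.054
   0.005 370 (array([562.7, -54.9]), array([80.1, 93.9]), 89.3) z 0.0109
   0.026 12 (array([548. , -33.9]), array([50.4, 25.4]), 23.6) z 0.0393
   0.04 302 (array([561.8, -46.7]), array([29.8, 69.9]), 72.8) z 0.0488
base zmax 1.054
   0.005 2501 (array([593.3, -15.7]), array([260.3, 246.5]), 89.4) z 0.0106
   0.026 28 (array([578.3, -24.4]), array([102.4,  67.9]), 47.6) z 0.0399
   0.04 605 (array([588.9, -16.6]), array([135.6,  73.4]), 47.9) z 0.0489
lid
[... 3198 characters left out ...]
64(714), np.int64(-374), np.int64(2)), (145, np.int64(701), np.int64(-376), np.int64(-4))]
[(100, np.int64(554), np.int64(607), np.int64(24)), (105, np.int64(555), np.int64(597), np.int64(19)), (110, np.int64(554), np.int64(580), np.int64(25)), (115, np.int64(554), np.int64(570), np.int64(20)), (120, np.int64(550), np.int64(525), np.int64(80)), (125, np.int64(550), np.int64(516), np.int64(73)), (130, np.int64(551), np.int64(513), np.int64(54)), (135, np.int64(554), np.int64(514), np.int64(24)), (140, np.int64(555), np.int64(512), np.int64(1)), (145, np.int64(555), np.int64(498), np.int64(1)), (150, np.int64(555), np.int64(485), np.int64(-1)), (155, np.int64(555), np.int64(470), np.int64(2))]
```

View pics/crops.png

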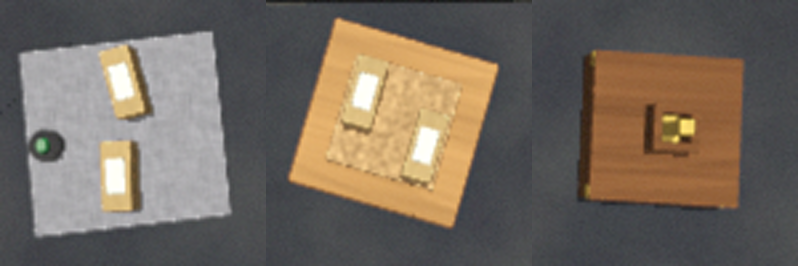

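```bash
python3 - <<'E'
from h import *
f=dict(np.load('top0.npz'));P=pts(f)
g=dict(np.load('side0.npz'));Q=pts(g)
for nm,A in(('top',P),('side',Q)):
    for y0 in(-.16,-.12,-.08,-.04,0,.04):
        m=(A[...,0]>.66)&(A[...,0]<.80)&(abs(A[...,1]-y0)<.02)&(A[...,2]<.2)
        q=A[m]; 
        print(nm,y0,[(x,int(1000*np.percentile(q[abs(q[:,0]*1000-x)<2.5][:,2],95)),(abs(q[:,0]*1000-x)<2.5).sum()) for x in range(690,760,5) if (abs(q[:,0]*1000-x)<2.5).sum()>2])
# base color rect
im=f['image'].astype(int);hsv=cv2.cvtColor(f['image'],cv2.COLOR_RGB2HSV)
sub=np.zeros((400,640),bool);sub[140:232,285:385]=1
m=((hsv[...,0]>8)&(hsv[...,0]<28)&(hsv[...,1]>70)&(hsv[...,2]>90)&sub).astype(np.uint8)
c=max(cv2.findContours(m,cv2.RETR_EXTERNAL,cv2.CHAIN_APPROX_NONE)[0],key=cv2.contourArea)
print(cv2.contourArea(c),rect(ray(f,c[:,0,:],.010)))
ws=P[...,2];
m2=((ws>.004)&(ws<.06)&sub&(m>0)); print(rect(P[m2][:,:2]))
E
```

```text
top -0.16 [(690, 3, np.int64(27)), (695, 5, np.int64(27)), (700, 4, np.int64(27)), (705, 5, np.int64(21)), (710, 5, np.int64(24)), (715, 89, np.int64(144)), (720, 91, np.int64(31)), (725, 90, np.int64(15)), (750, 10, np.int64(26)), (755, 10, np.int64(27))]
top -0.12 [(690, 4, np.int64(30)), (695, 4, np.int64(29)), (700, 4, np.int64(25)), (705, 4, np.int64(24)), (710, 3, np.int64(26)), (715, 89, np.int64(147)), (720, 92, np.int64(29)), (725, 90, np.int64(19)), (750, 11, np.int64(29)), (755, 11, np.int64(29))]
top -0.08 [(690, 3, np.int64(28)), (695, 5, np.int64(25)), (700, 4, np.int64(27)), (705, 4, np.int64(19)), (710, 4, np.int64(27)), (715, 89, np.int64(147)), (720, 91, np.int64(28)), (725, 92, np.int64(22)), (750, 12, np.int64(28)), (755, 12, np.int64(26))]
top -0.04 [(690, 4, np.int64(28)), (695, 3, np.int64(24)), (700, 4, np.int64(19)), (705, 4, np.int64(27)), (710, 5, np.int64(27)), (715, 90, np.int64(143)), (720, 92, np.int64(26)), (725, 93, np.int64(24)), (750, 12, np.int64(29)), (755, 12, np.int64(25))]
top 0 [(690, 11, np.int64(24)), (695, 5, np.int64(22)), (700, 3, np.int6
[... 1089 characters left out ...]
(12)), (695, 2, np.int64(14)), (700, 2, np.int64(14)), (705, 2, np.int64(14)), (710, 85, np.int64(49)), (715, 88, np.int64(80)), (720, 89, np.int64(13)), (725, 90, np.int64(4))]
side 0 [(690, 1, np.int64(8)), (695, 2, np.int64(11)), (700, 2, np.int64(14)), (705, 2, np.int64(14)), (710, 84, np.int64(46)), (715, 88, np.int64(95)), (720, 89, np.int64(14)), (725, 88, np.int64(6))]
side 0.04 [(690, 10, np.int64(22)), (695, 9, np.int64(11)), (700, 2, np.int64(19)), (705, 3, np.int64(17)), (710, 83, np.int64(48)), (715, 88, np.int64(113)), (720, 88, np.int64(13)), (725, 89, np.int64(6))]
4101.0 (array([588.7, -17. ]), array([178.4, 179. ]), 73.3)
(array([589.2, -17.2]), array([178.1, 179.9]), 73.2)
```

```bash
cat >> h.py <<'E'
import math
from bench import arm
BC=np.array([.589,-.0171]);BY=math.radians(-16.6)
def R2(a):return np.array([[math.cos(a),-math.sin(a)],[math.sin(a),math.cos(a)]])
def b2w(x,y):return BC+R2(BY)@np.array([x,y])/1000
def w2b(p):return R2(-BY)@(np.asarray(p)[:2]-BC)*1000
def ori(deg):return [math.pi,0,math.radians(deg)]
def st(t=''):
    o=arm.get_obs();print(t,round(o['clock'],2),np.round(o['ee_pos'],4),np.round(o['orientation'],3),'F',np.round(o['force'],1),'w',round(o['grip_width'],4));return o
def pos(xy,z):return [float(xy[0]),float(xy[1]),float(z)]
CART={'a':((.5642,.3490),14.3,+1),'b':((.4693,.3537),1.5,-1)}
def grip_xy(k):
    c,l,s=CART[k];l=math.radians(l);return np.array(c)+s*.014*np.array([math.cos(l),math.sin(l)])
BAY={'a':b2w(37,-17+14),'b':b2w(-37,17-14)}
E
python3 - <<'E'
from h import *
print(w2b([.6163,.0124]),w2b([.5618,-.0467]))
for k in'ab':
  for base in(-90,90):
    y=CART[k][1]+base
    print(k,base,[None if q is None else np.round(q,2).tolist() for q in(arm.solve_ik(pos(grip_xy(k),.0143),ori(y)),arm.solve_ik(pos(BAY[k],.028),ori(-16.6+base+90)))],grip_xy(k),BAY[k])
for y in(-4.5,85.5,-94.5,175.5):
  print(y,[None if q is None else np.round(q,2).tolist() for q in(arm.solve_ik([.4965,-.2956,.09],ori(y)),arm.solve_ik([.4965,-.2956,.19],ori(y)),arm.solve_ik(pos(BC,.1),ori(y-12.1)),arm.solve_ik(pos(BC,.22),ori(y-12.1)))])
E
```

```text
[17.73439944 36.06980838] [-17.60999835 -36.1370718 ]
a -90 [[0.38, 0.8, 1.41, -0.0, 0.93, 1.7], [-0.23, 0.73, 1.55, -0.0, 0.86, 0.06]] [0.57776622 0.35245799] [ 0.62360087 -0.03054544]
a 90 [[0.38, 0.8, 1.41, -0.0, 0.93, -1.44], None] [0.57776622 0.35245799] [ 0.62360087 -0.03054544]
b -90 [[0.47, 0.71, 1.68, -0.0, 0.75, 2.01], [-0.21, 0.66, 1.74, -0.0, 0.74, 0.08]] [0.4553048  0.35333352] [ 0.55439913 -0.00365456]
b 90 [[0.47, 0.71, 1.68, -0.0, 0.75, -1.13], None] [0.4553048  0.35333352] [ 0.55439913 -0.00365456]
-4.5 [[-0.73, 0.59, 1.64, -0.0, 0.91, -0.65], [-0.73, 0.46, 1.55, -0.0, 1.14, -0.65], [-0.22, 0.59, 1.6, -0.0, 0.95, 0.07], [-0.22, 0.44, 1.48, -0.0, 1.22, 0.07]]
85.5 [[-0.73, 0.59, 1.64, 0.0, 0.91, -2.22], [-0.73, 0.46, 1.55, 0.0, 1.14, -2.22], [-0.22, 0.59, 1.6, -0.0, 0.95, -1.5], [-0.22, 0.44, 1.48, -0.0, 1.22, -1.5]]
-94.5 [[-0.73, 0.59, 1.64, -0.0, 0.91, 0.92], [-0.73, 0.46, 1.55, -0.0, 1.14, 0.92], [-0.22, 0.59, 1.6, -0.0, 0.95, 1.64], [-0.22, 0.44, 1.48, -0.0, 1.22, 1.64]]
175.5 [[-0.73, 0.59, 1.64, 0.0, 0.91, 2.49], [-0.73, 0.46, 1.55, 0.0, 1.14, 2.49], None, None]
```

```bash
cat >> h.py <<'E'
def pick(k):
    p=grip_xy(k);y=CART[k][1]-90
    arm.movep(pos(p,.10),ori(y))
    arm.command_gripper(.05,30)
    st('above')
    hit=arm.move_linear(pos(p,.0143),feed=.12,until_force=10); st(f'down {hit}')
    arm.command_gripper(.0,30); st('grip')
    arm.move_linear(pos(p,.10),feed=.15); st('lift')
def place(k):
    p=BAY[k]
    arm.movep(pos(p,.10),ori(-16.6)); st('over')
    f=arm.grab_frame('top');cv2.imwrite(f'pics/over_{k}.png',cv2.resize(f['image'][100:260,240:440,::-1],None,fx=4,fy=4)) 
    np.savez(f'over_{k}.npz',**{q:f[q] for q in('image','depth','mtx','cam_to_world')})
E
python3 - <<'E'
from h import *
pick('a');place('a')
E
```

```text
above 3.65 [0.5778 0.3524 0.1   ] [ 3.142  0.    -1.321] F [ 0.1 -0.1  0. ] w 0.0502
down False 4.52 [0.5785 0.3528 0.0149] [-3.14   0.    -1.321] F [-0.2  0.4  0.4] w 0.0498
grip 5.58 [0.5777 0.3525 0.0143] [ 3.142  0.    -1.321] F [-0.2  0.   0.7] w 0.0006
lift 6.3 [0.5771 0.3522 0.0995] [ 3.14  -0.    -1.321] F [0.3 0.7 0.1] w 0.0004
over 7.76 [ 0.6234 -0.0298  0.0995] [-3.141e+00  1.000e-03 -2.900e-01] F [-0.4  0.6 -0.2] w 0.0005
```

```bash
python3 - <<'E'
from h import *
for n in['top','side']:
    f=arm.grab_frame(n);cv2.imwrite(f'pics/{n}1.png',f['image'][:,:,::-1])
    np.savez(f'{n}1.npz',**{q:f[q] for q in('image','depth','mtx','cam_to_world')})
    if n=='top':
        P=pts(f)
        for nm,(u0,u1,v0,v1) in dict(ca=(180,215,172,214),cb=(180,215,214,252)).items():
            q=P[v0:v1,u0:u1];q=q[(q[...,2]>.026)&(q[...,2]<.045)];print(nm,rect(q[:,:2]))
E
```

```text
ca (array([564.3, 348.8]), array([70.1, 30.9]), 15.7)
cb (array([469.5, 353.7]), array([68.9, 30.2]), 2.2)
```

View pics/side1.png

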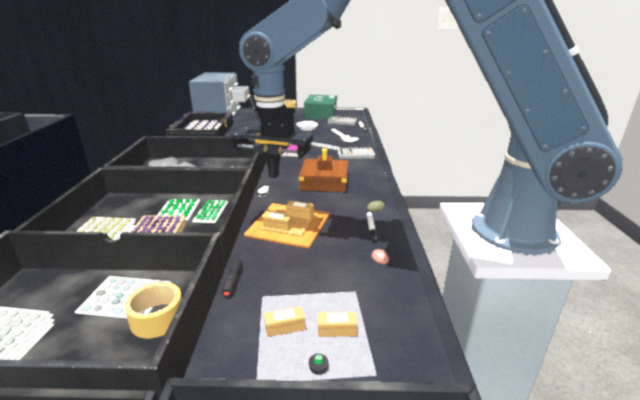

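View pics/top1.png

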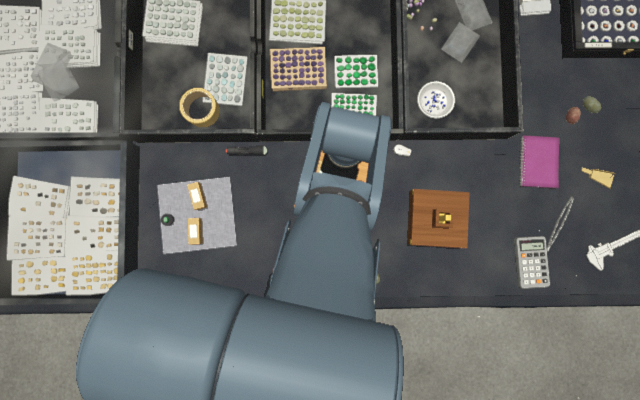

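```bash
python3 - <<'E'
from h import *
f=dict(np.load('side1.npz'));P=pts(f)
def proj(p):
    T=f['cam_to_world'];c=T[:3,:3].T@(np.array(p)-T[:3,3]);return (f['mtx']@(c/c[2]))[:2]
print(proj([.6234,-.0298,.0995]),proj([.6234,-.0298,.1182]),proj([.6234,-.0298,.17]))
cv2.imwrite('pics/z1.png',cv2.resize(f['image'][80:240,200:360,::-1],None,fx=3.7,fy=3.7,interpolation=cv2.INTER_CUBIC))
for v in range(120,192,4):print(v,[tuple((P[v,u]*1000).astype(int).tolist()) for u in(268,272,276)])
E
```

```text
[274.45020418 188.84569158] [274.08055844 182.29298325] [273.02266084 163.53963742]
120 [(625, -5, 288), (616, -3, 288), (606, 0, 289)]
124 [(626, -7, 278), (616, -4, 278), (607, -1, 279)]
128 [(626, 0, 270), (616, 0, 270), (607, 1, 271)]
132 [(627, -4, 259), (617, 1, 261), (607, 1, 261)]
136 [(628, -5, 249), (617, 1, 251), (608, 0, 251)]
140 [(628, -2, 240), (618, -2, 240), (608, 0, 241)]
144 [(631, -17, 225), (618, 0, 231), (609, 0, 231)]
148 [(627, 6, 223), (617, 10, 225), (607, 17, 228)]
152 [(628, 9, 215), (617, 14, 217), (608, 15, 217)]
156 [(633, -20, 193), (625, -35, 187), (612, -14, 196)]
160 [(634, -21, 182), (624, -20, 183), (613, -13, 185)]
164 [(634, -21, 172), (624, -18, 173), (613, -8, 177)]
168 [(697, -406, 0), (625, -19, 162), (614, -17, 162)]
172 [(691, -368, 2), (625, -20, 150), (615, -16, 152)]
176 [(687, -336, 0), (626, -19, 140), (615, -17, 141)]
180 [(683, -307, -1), (670, -305, 0), (656, -303, 0)]
184 [(678, -268, 2), (665, -267, 2), (652, -272, 0)]
188 [(673, -235, 3), (661, -238, 2), (649, -242, 0)]
```

View pics/z1.png

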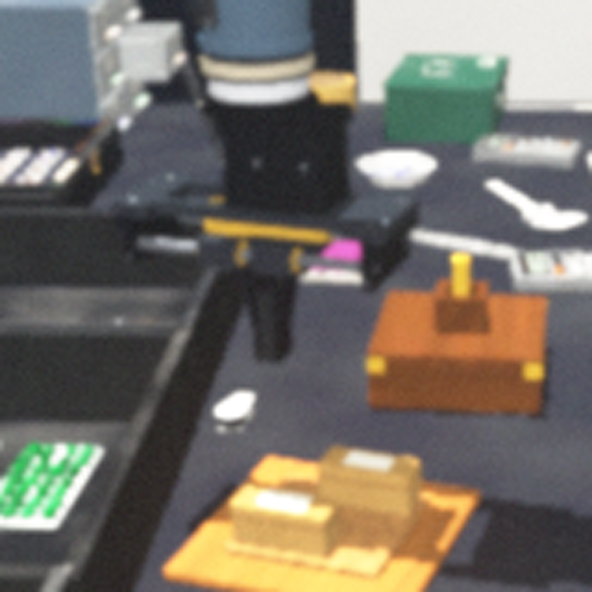

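```bash
python3 - <<'E'
from h import *
p=grip_xy('a');y=CART['a'][1]-90
arm.movep(pos(p,.06),ori(y));arm.command_gripper(.05,30)
arm.move_linear(pos(p,.02),feed=.12,until_force=8);arm.pause(.2);o=st()
f=arm.grab_frame('side');P=pts(f)
np.savez('side2.npz',**{q:f[q] for q in('image','depth','mtx','cam_to_world')})
T=f['cam_to_world']
def proj(p):
    c=T[:3,:3].T@(np.array(p)-T[:3,3]);return (f['mtx']@(c/c[2]))[:2]
c=proj(o['ee_pos']);print(c)
u,v=c.astype(int)
im=f['image'][:,:,::-1].copy();cv2.circle(im,(u,v),2,(0,0,255),-1)
cv2.imwrite('pics/z2.png',cv2.resize(im[v-110:v+50,u-80:u+80],None,fx=3.7,fy=3.7,interpolation=cv2.INTER_CUBIC))
E
```

```text
11.11 [0.5786 0.3528 0.021 ] [-3.14   0.    -1.321] F [1. 0. 0.] w 0.0501
[275.81217663 320.05241392]
```

View pics/z2.png

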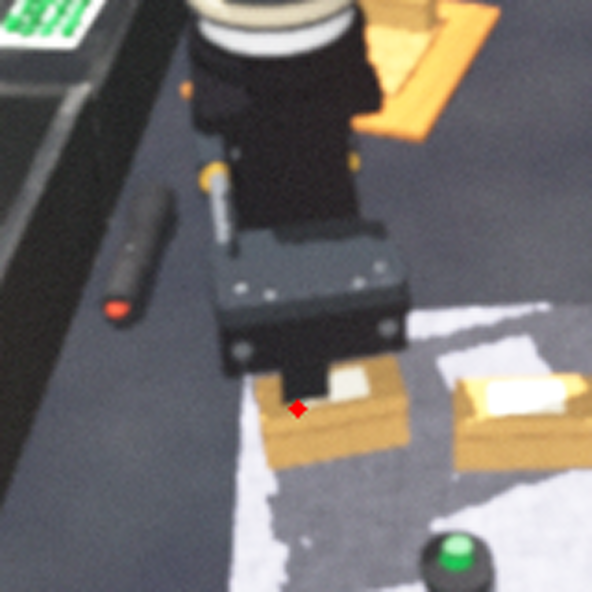

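```bash
python3 - <<'E'
from h import *
f=dict(np.load('side2.npz'));P=pts(f);T=f['cam_to_world']
def proj(p):
    c=T[:3,:3].T@(np.array(p)-T[:3,3]);return (f['mtx']@(c/c[2]))[:2].round(1)
for z in(.021,.04,.057,.07):print(z,proj([.585,.393,z]))
for v in range(292,330,2):print(v,[tuple((P[v,u]*1000).round().astype(int).tolist()) for u in(272,275,277,279,281)])
E
```

```text
0.021 [269.3 337.3]
0.04 [268.7 329.1]
0.057 [268.1 321.6]
0.07 [267.6 315.7]
292 [(565, 450, 170), (561, 448, 168), (559, 447, 167), (556, 447, 167), (553, 446, 167)]
294 [(566, 448, 164), (561, 448, 165), (559, 447, 164), (556, 447, 164), (553, 447, 164)]
296 [(566, 447, 160), (562, 446, 159), (559, 445, 158), (492, 870, 532), (554, 444, 157)]
298 [(566, 447, 156), (562, 446, 156), (559, 446, 155), (556, 445, 155), (554, 443, 153)]
300 [(567, 441, 147), (563, 440, 147), (560, 440, 146), (558, 439, 145), (555, 437, 143)]
302 [(568, 441, 143), (563, 441, 143), (561, 438, 141), (558, 440, 142), (555, 439, 142)]
304 [(568, 442, 140), (564, 439, 138), (561, 438, 137), (558, 438, 137), (555, 438, 137)]
306 [(568, 442, 136), (564, 442, 136), (561, 440, 134), (558, 438, 133), (555, 438, 133)]
308 [(568, 442, 133), (564, 440, 131), (561, 439, 130), (558, 440, 131), (563, 386, 81)]
310 [(578, 390, 80), (573, 388, 78), (570, 388, 79), (567, 385, 76), (563, 385, 75)]
312 [(578, 390, 76), (573, 387, 72), (570, 388, 73), (567, 386, 72), (563, 386, 72)]
314 [(578, 389, 70), (573, 389, 70), (570, 386, 68), (567, 386, 68), (563, 387, 69)]
316 [(578, 390, 66), (574, 388, 65), (570, 387, 64), (567, 389, 66), (564, 386, 63)]
318 [(579, 390, 62), (574, 388, 60), (575, 363, 36), (571, 363, 36), (567, 363, 36)]
320 [(583, 369, 37), (578, 367, 35), (574, 368, 36), (571, 367, 36), (567, 367, 35)]
322 [(582, 372, 35), (577, 371, 34), (574, 370, 34), (571, 369, 32), (567, 370, 34)]
324 [(582, 373, 32), (577, 373, 32), (574, 372, 30), (571, 369, 28), (567, 369, 28)]
326 [(582, 374, 28), (577, 373, 27), (574, 370, 25), (571, 370, 24), (567, 370, 24)]
328 [(583, 373, 22), (578, 372, 22), (575, 370, 19), (571, 371, 20), (568, 369, 18)]
```

```bash
python3 - <<'E'
from h import *
p=grip_xy('a')
print(arm.move_linear(pos(p,-.022),feed=.1,until_force=6));st()
print(arm.move_linear(pos(p,-.05),feed=.03,until_force=4));o=st()
E
```

```text
False
 11.72 [ 0.5776  0.3524 -0.0225] [ 3.141 -0.    -1.321] F [-0.4  0.4  0.5] w 0.05
True
 12.28 [ 0.5781  0.3526 -0.0343] [-3.141  0.    -1.321] F [-0.4 -0.5  4.9] w 0.0503
```

```bash
cat >> h.py <<'E'
OFF=.037
def pos(xy,z):return [float(xy[0]),float(xy[1]),float(z)-OFF]
def pick(k,first=True):
    p=grip_xy(k);y=CART[k][1]-90
    if first:
        arm.movep(pos(p,.08),ori(y))
        hit=arm.move_linear(pos(p,.0143),feed=.12,until_force=10); st(f'down {hit}')
    else: arm.move_linear(pos(p,.0143),feed=.1)
    arm.command_gripper(.0,30); st('grip')
    arm.move_linear(pos(p,.09),feed=.15); st('lift')
E
python3 - <<'E'
from h import *
pick('a',False)
assert .02<arm.get_obs()['grip_width']<.04
p=BAY['a'];arm.movep(pos(p,.10),ori(-16.6)); st('over')
f=arm.grab_frame('side');P=pts(f);T=f['cam_to_world']
np.savez('side3.npz',**{q:f[q] for q in('image','depth','mtx','cam_to_world')})
cv2.imwrite('pics/s3.png',cv2.resize(f['image'][100:260,200:360,::-1],None,fx=3.7,fy=3.7,interpolation=cv2.INTER_CUBIC))
E
```

```text
grip 13.05 [ 0.5776  0.3524 -0.023 ] [ 3.141 -0.    -1.321] F [ 0.1 -0.3 -0.1] w 0.03
lift 13.71 [0.5772 0.3522 0.0527] [ 3.14  -0.    -1.321] F [-0.7  0.6 -0.3] w 0.0297
over 15.17 [ 0.6233 -0.0297  0.0624] [-3.141e+00  1.000e-03 -2.900e-01] F [ 0.9  0.5 -0.3] w 0.0301
```

View pics/s3.png

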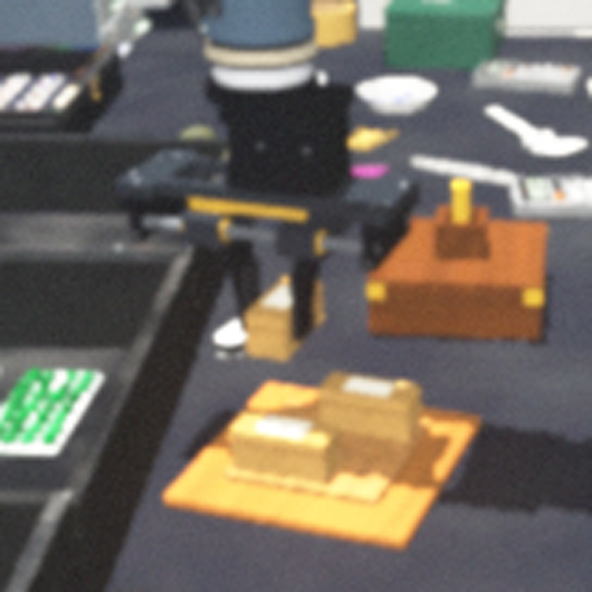

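```bash
cat >> h.py <<'E'
def setdown(k):
    p=BAY[k]
    arm.move_linear(pos(p,.034),feed=.1,until_force=12);st('pre')
    h=arm.move_linear(pos(p,.0265),feed=.03,until_force=4);st(f'set {h}')
    arm.command_gripper(.044,30)
    arm.move_linear(pos(p,.10),feed=.15);st('up')
E
python3 - <<'E'
from h import *
setdown('a')
pick('b')
f=arm.grab_frame('top');P=pts(f)
cv2.imwrite('pics/t4.png',cv2.resize(f['image'][130:240,280:390,::-1],None,fx=5,fy=5,interpolation=cv2.INTER_CUBIC))
q=P[140:232,285:385];m=((q[...,2]>.040)&(q[...,2]<.060)).astype(np.uint8)
n,l=cv2.connectedComponents(m)
for i in range(1,n):
    a=q[l==i]
    if len(a)>30:r=rect(a[:,:2]);print(len(a),r,w2b(r[0]/1000).round(1),np.median(a[:,2]))
E
```

```text
pre 16.02 [ 0.6241 -0.0306 -0.0027] [-3.142e+00 -1.000e-03 -2.900e-01] F [ 0.4 -0.8 -0.5] w 0.0295
set True 16.35 [ 0.6244 -0.0307 -0.0101] [-3.141e+00 -2.000e-03 -2.900e-01] F [-0.6 -0.4  5.1] w 0.0299
up 17.58 [ 0.6231 -0.0304  0.0627] [ 3.142e+00  1.000e-03 -2.900e-01] F [-0.6 -0.  -1.2] w 0.0445
down False 19.98 [ 0.4558  0.3533 -0.0225] [-3.141  0.    -1.545] F [ 0.1 -0.3 -0.1] w 0.0442
grip 20.41 [ 0.4559  0.3537 -0.0219] [-3.140e+00  1.000e-03 -1.545e+00] F [-1.1 -0.1  4.3] w 0.03
lift 21.07 [0.4547 0.353  0.0525] [ 3.141e+00 -1.000e-03 -1.545e+00] F [-0.9  0.3 -0.5] w 0.0298
299 (array([616.1,  12.4]), array([29.9, 70. ]), 73.9) [17.5 36. ] 0.0490064997441404
305 (array([620.9, -45.3]), array([69.4, 30.7]), 73.1) [ 38.6 -17.9] 0.04886876142754404
301 (array([561.7, -46.7]), array([29.7, 70. ]), 72.5) [-17.7 -36.2] 0.04897198977144246
```

View pics/t4.png

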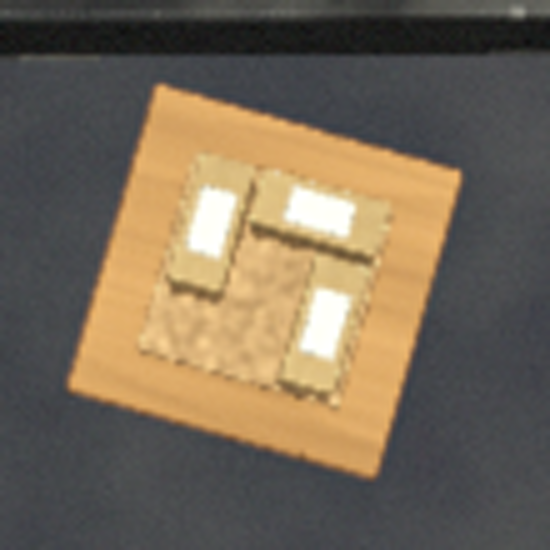

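```bash
python3 - <<'E'
from h import *
arm.movep(pos(BAY['b'],.10),ori(-16.6))
setdown('b')
p=np.array([.4965,-.2956])
arm.movep(pos(p,.19),ori(-4.5)); st()
f=arm.grab_frame('top');P=pts(f)
cv2.imwrite('pics/t5.png',cv2.resize(f['image'][130:290,280:500,::-1],None,fx=3.6,fy=3.6,interpolation=cv2.INTER_CUBIC))
q=P[140:232,285:385];m=((q[...,2]>.040)&(q[...,2]<.060)).astype(np.uint8)
n,l=cv2.connectedComponents(m)
for i in range(1,n):
    a=q[l==i]
    if len(a)>30:r=rect(a[:,:2]);print(len(a),r,w2b(r[0]/1000).round(1),np.median(a[:,2]))
f=arm.grab_frame('side')
np.savez('side5.npz',**{q:f[q] for q in('image','depth','mtx','cam_to_world')})
cv2.imwrite('pics/s5.png',cv2.resize(f['image'][80:260,220:400,::-1],None,fx=3.3,fy=3.3,interpolation=cv2.INTER_CUBIC))
E
```

```text
pre 23.61 [ 0.5548 -0.0036 -0.0027] [-3.142e+00 -1.000e-03 -2.900e-01] F [ 0.1 -0.  -0.9] w 0.0294
set True 23.9 [ 0.5555 -0.0039 -0.0091] [-3.142e+00 -3.000e-03 -2.890e-01] F [-0.2  0.6  4.5] w 0.0296
up 25.12 [ 0.554  -0.0036  0.0628] [ 3.141 -0.    -0.289] F [ 0.4 -0.7  0. ] w 0.0439
 26.31 [ 0.4962 -0.2942  0.152 ] [-3.14e+00  2.00e-03 -7.80e-02] F [ 0.6 -0.1 -0.3] w 0.0442
908 (array([589.2, -16.6]), array([103.5, 104.1]), 72.2) [0.  0.5] 0.048833502084593916
305 (array([620.8, -45.1]), array([69.8, 30.7]), 73.7) [ 38.5 -17.7] 0.04912155188125955
```

View pics/t5.png

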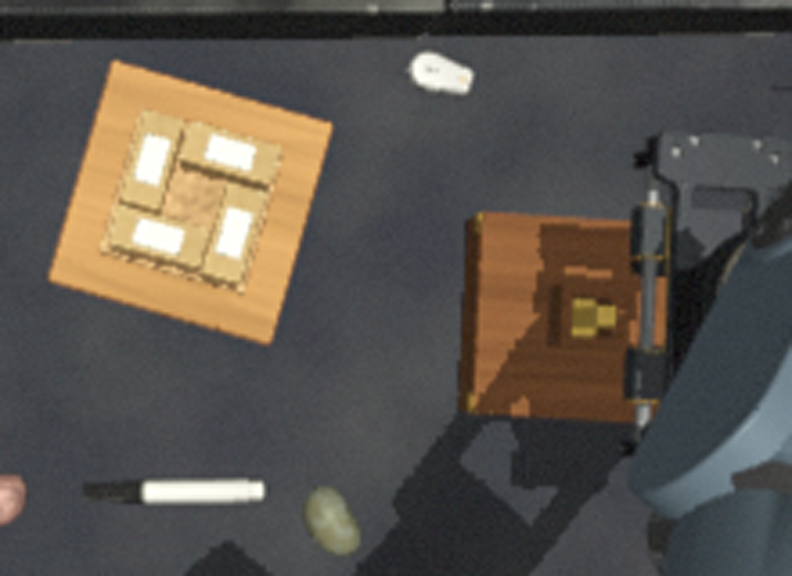

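View pics/s5.png

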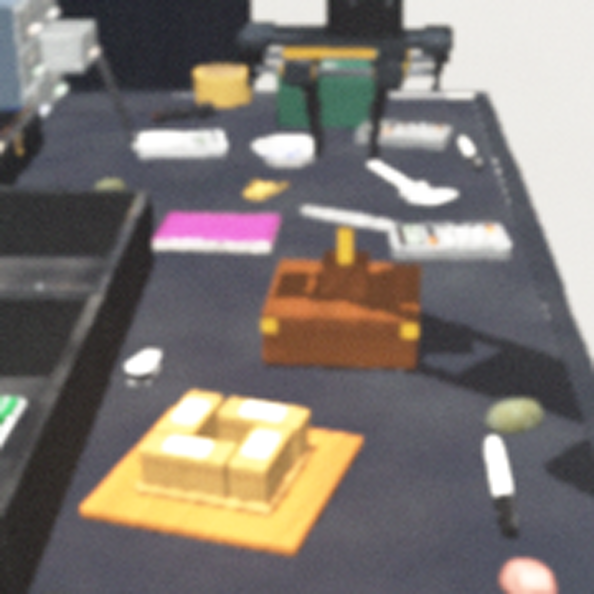

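```bash
python3 - <<'E'
from h import *
f=dict(np.load('top0.npz'));P=pts(f);q=P[205:235,425:460]
for lo in(.105,.11):
    a=q[(q[...,2]>lo)&(q[...,2]<.13)];print(len(a),rect(a[:,:2]),np.median(a[:,2]))
for v in range(212,228):print(v,(P[v,434:454,2]*1000).astype(int))
E
```

```text
39 (array([ 495.7, -294.7]), array([13.6, 12.4]), 87.6) 0.11617694784263333
35 (array([ 495.7, -294.7]), array([13.6, 12.4]), 87.6) 0.11654542782909971
212 [70 78 86 89 88 77 79 83 85 86 89 85 88 89 88 86 85 87 84 88]
213 [  74   79   87   90   88   53   53   50 1053   53   50   50   57   66
   73   79   85   86   85   88]
214 [74 79 87 84 86 54 52 53 54 50 52 53 57 69 74 80 83 84 88 87]
215 [ 74  80  86  87  85  66  73  79  87 100 104 111 116 115 117 114 116  85
  90  54]
216 [ 73  81  90  85  86  65  76  82  90  97 106 114 115 120 115 115 118  85
  89  53]
217 [ 72  79  87  88  87  66  75  84  89 102 108 116 117 117 115 117 113  85
  85  54]
218 [ 73  81  90  85  86  67  75  82  91 101 105 114 118 118 118 117 117  86
  88  53]
219 [ 72  84  85  87  86  66  76  84  91  98 110 115 116 117 118 117 116  90
  87  57]
220 [ 74  82  86  85  84  63  74  83  89  90  99 100 110 107 112 118 114  88
  89  57]
221 [71 84 86 86 86 54 51 50 53 50 52 52 61 66 76 88 84 88 87 51]
222 [73 86 85 88 86 53 51 51 55 52 52 52 60 70 75 83 84 84 85 55]
223 [77 82 87 86 87 82 86 87 86 84 90 84 87 86 74 83 89 85 90 55]
224 [75 84 87 87 85 87 84 89 85 87 87 87 87 84 86 88 86 87 87 57]
225 [76 85 85 87 86 89 85 88 87 85 84 91 89 87 86 86 89 84 89 57]
226 [56 54 54 55 57 70 72 78 85 86 89 84 85 87 89 88 86 88 84 53]
227 [  52   52   55   51 1053   56   55   55   54   55   53   55   57   52
   53   50   54   54   56   56]
```

```bash
python3 - <<'E'
from h import *
p=np.array([.496,-.2951])
h=arm.move_linear(pos(p,.0898),ori(-4.3),feed=.12,until_force=10);st(h)
arm.command_gripper(0,50);st('grip')
arm.move_linear(pos(p,.12),feed=.1);st('lift')
arm.move_linear(pos(p,.165),feed=.12);arm.pause(.1);st('lift')
f=arm.grab_frame('side')
cv2.imwrite('pics/s6.png',cv2.resize(f['image'][80:260,220:400,::-1],None,fx=3.3,fy=3.3,interpolation=cv2.INTER_CUBIC))
E
```

```text
False 27.39 [ 0.4966 -0.2955  0.0534] [ 3.141e+00 -1.000e-03 -7.500e-02] F [ 0.2 -0.5  0.3] w 0.0442
grip 28.02 [ 0.4957 -0.2951  0.0529] [-3.142  0.    -0.075] F [-1.6  0.7  1.8] w 0.0134
lift 28.48 [ 0.4959 -0.2949  0.0828] [-3.141  0.    -0.075] F [-0.6 -0.1 -3.4] w 0.0138
lift 29.1 [ 0.4951 -0.2943  0.1268] [-3.14e+00  2.00e-03 -7.50e-02] F [-0.8 -0.5 -3.1] w 0.0131
```

View pics/s6.png

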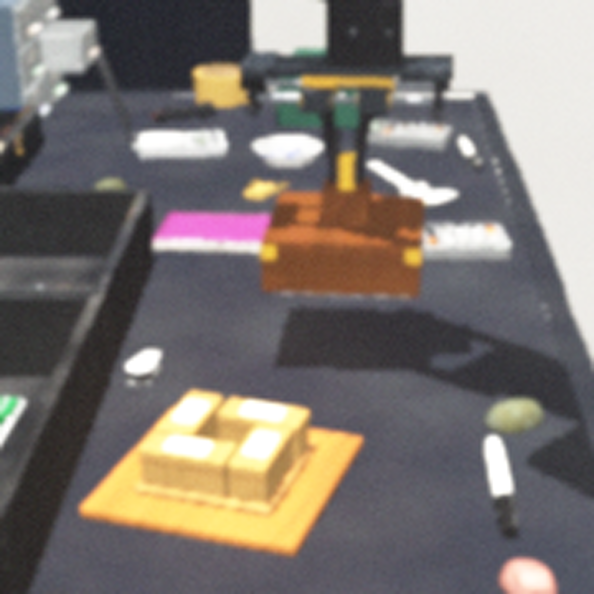

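```bash
python3 - <<'E'
from h import *
arm.movep(pos(BC,.175),ori(-16.6));arm.pause(.2);st('over')
f=arm.grab_frame('side')
cv2.imwrite('pics/s7.png',cv2.resize(f['image'][80:260,200:380,::-1],None,fx=3.3,fy=3.3,interpolation=cv2.INTER_CUBIC))
f=arm.grab_frame('top');P=pts(f)
cv2.imwrite('pics/t7.png',cv2.resize(f['image'][120:260,260:420,::-1],None,fx=3.7,fy=3.7,interpolation=cv2.INTER_CUBIC))
q=P[120:260,260:420];a=q[(q[...,2]>.115)&(q[...,2]<.145)];print(len(a),rect(a[:,:2]),np.median(a[:,2]))
E
```

```text
over 30.48 [ 0.589  -0.0186  0.1379] [ 3.141 -0.    -0.292] F [-0.  -0.2 -4.1] w 0.0137
462 (array([566.5, -21.4]), array([127.8,  68.4]), 77.5) 0.1398780674964608
```

View pics/s7.png

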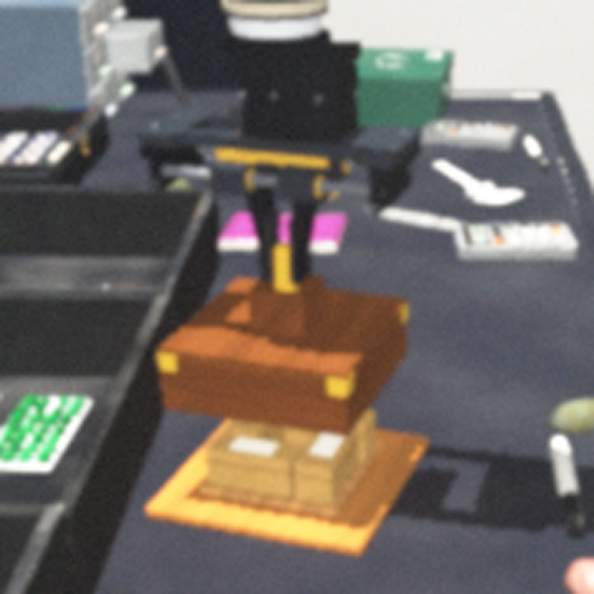

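View pics/t7.png

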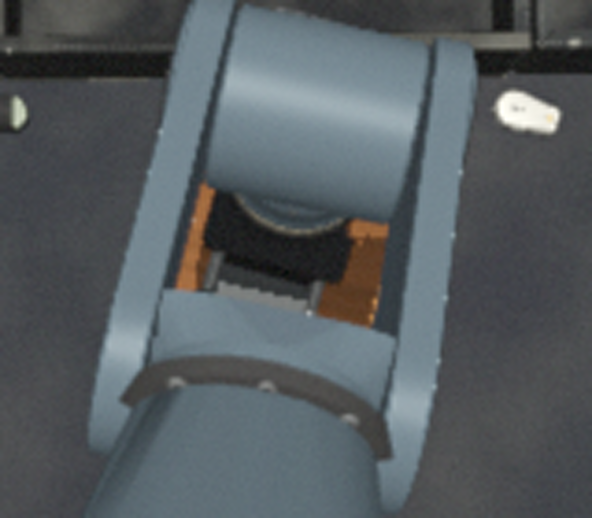

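```bash
python3 - <<'E'
from h import *
h=arm.move_linear(pos(BC,.125),feed=.08,until_force=8);st(h)
h=arm.move_linear(pos(BC,.096),feed=.025,until_force=3.5);st(h)
f=arm.grab_frame('side')
np.savez('side8.npz',**{q:f[q] for q in('image','depth','mtx','cam_to_world')})
cv2.imwrite('pics/s8.png',cv2.resize(f['image'][80:260,200:380,::-1],None,fx=3.3,fy=3.3,interpolation=cv2.INTER_CUBIC))
P=pts(f);q=P[100:260,200:380];a=q[(abs(q[...,0]-.589)<.08)&(abs(q[...,1]+.017)<.08)&(q[...,2]>.05)&(q[...,2]<.078)];h=np.histogram(a[:,2],bins=np.arange(.05,.079,.002));print(h[0])
E
```

```text
False 31.35 [ 0.5894 -0.0172  0.0882] [-3.142e+00 -1.000e-03 -2.900e-01] F [-0.9  0.6 -3.8] w 0.0137
True 32.27 [ 0.5887 -0.017   0.0629] [ 3.142e+00  1.000e-03 -2.900e-01] F [-0.1  0.   5. ] w 0.0134
[ 30  34  32  31  35  30 296 780  53  16  14  16  20  12]
```

View pics/s8.png

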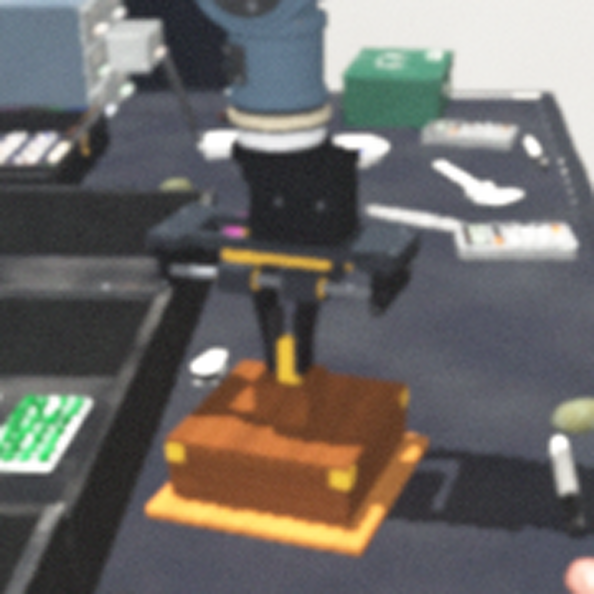

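```bash
python3 - <<'E'
from h import *
arm.command_gripper(.07,40);arm.pause(.3);o=st('open')
p=o['ee_pos'][:2]
f=arm.grab_frame('side');P=pts(f);q=P[100:260,200:380]
b=arm.find_in(f,'collar');print([(np.round(d['position'],3),d['conf']) for d in b][:2])
a=q[(abs(q[...,0]-.589)<.08)&(abs(q[...,1]+.017)<.08)&(q[...,2]>.05)&(q[...,2]<.078)];print(np.histogram(a[:,2],bins=np.arange(.05,.079,.002))[0])
cv2.imwrite('pics/s9.png',cv2.resize(f['image'][80:260,200:380,::-1],None,fx=3.3,fy=3.3,interpolation=cv2.INTER_CUBIC))
E
```

```text
open 33.76 [ 0.5869 -0.0166  0.0614] [ 3.141  0.005 -0.29 ] F [-0.2  0.  -0.2] w 0.0698
[(array([0.582, 0.027, 0.062]), 0.73), (array([0.565, 0.051, 0.009]), 0.51)]
[ 27  31  34  29  37  27 311 736  60  13  14  16  16  15]
```

View pics/s9.png

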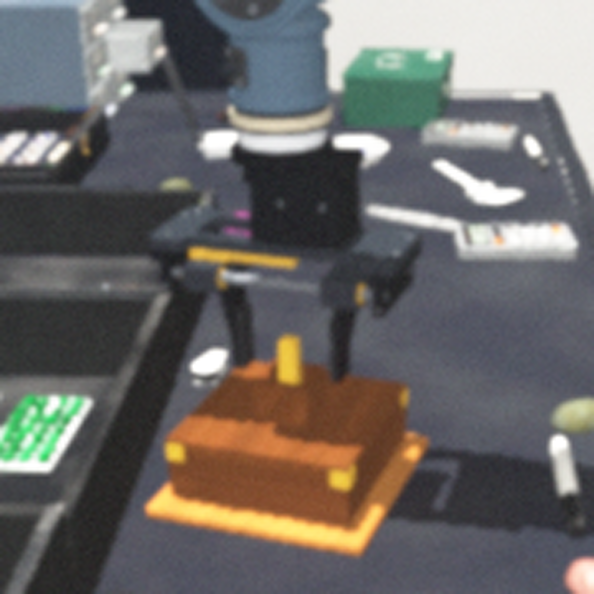

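```bash
python3 - <<'E'
from h import *
p=np.array([.5887,-.0170])
h=arm.move_linear(pos(p,.0725),ori(-16.6),feed=.06,until_force=6);arm.pause(.1);st(h)
arm.command_gripper(.02,35);st('grip');arm.pause(.1);st('grip')
E
```

```text
False 34.54 [ 0.5889 -0.0171  0.0356] [-3.142 -0.    -0.29 ] F [-0.4 -0.5  0.9] w 0.0699
grip 35.12 [ 0.5888 -0.017   0.0357] [ 3.142 -0.    -0.29 ] F [-0.2 -1.   1.3] w 0.0439
grip 35.23 [ 0.5888 -0.017   0.0356] [ 3.142 -0.    -0.29 ] F [-0.7 -0.2  1.8] w 0.0438
```

Grip width 44 mm equals the collar, with little force. Raising in stages.

```bash
python3 - <<'E'
from h import *
p=np.array([.5888,-.0170])
arm.move_linear(pos(p,.083),feed=.04);o=st('10mm')
f=arm.grab_frame('side')
np.savez('side10.npz',**{q:f[q] for q in('image','depth','mtx','cam_to_world')})
cv2.imwrite('pics/s10.png',cv2.resize(f['image'][80:260,200:380,::-1],None,fx=3.3,fy=3.3,interpolation=cv2.INTER_CUBIC))
E
```

```text
10mm 35.64 [ 0.5889 -0.017   0.0462] [-3.142 -0.    -0.29 ] F [-0.2 -0.1 -2.3] w 0.0436
```

View pics/s10.png

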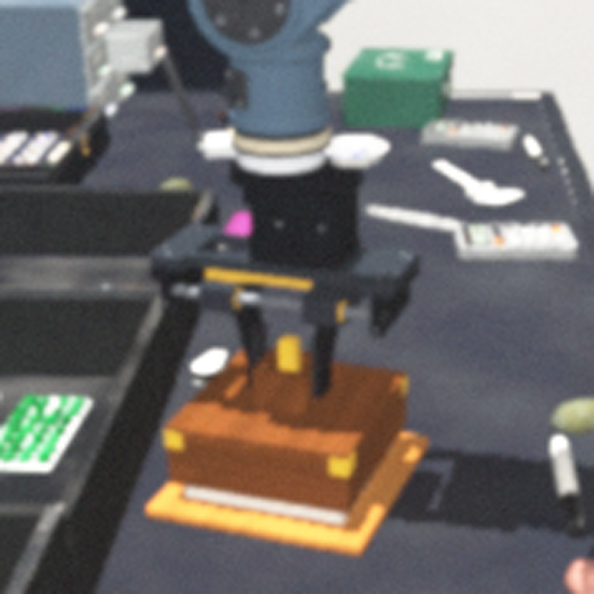

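```bash
python3 - <<'E'
from h import *
p=np.array([.5888,-.0170])
arm.move_linear(pos(p,.14),feed=.06);st('mid')
arm.move_linear(pos(p,.197),feed=.06);arm.pause(.4);st('top')
f=arm.grab_frame('side')
np.savez('side11.npz',**{q:f[q] for q in('image','depth','mtx','cam_to_world')})
cv2.imwrite('pics/s11.png',cv2.resize(f['image'][60:260,180:380,::-1],None,fx=3,fy=3,interpolation=cv2.INTER_CUBIC))
E
```

```text
mid 36.79 [ 0.5883 -0.0169  0.1026] [ 3.141e+00  1.000e-03 -2.900e-01] F [-0.4  0.6 -3.2] w 0.0437
top 38.29 [ 0.5887 -0.017   0.1598] [-3.142  0.    -0.29 ] F [-0.1  0.5 -1.9] w 0.0434
```

View pics/s11.png

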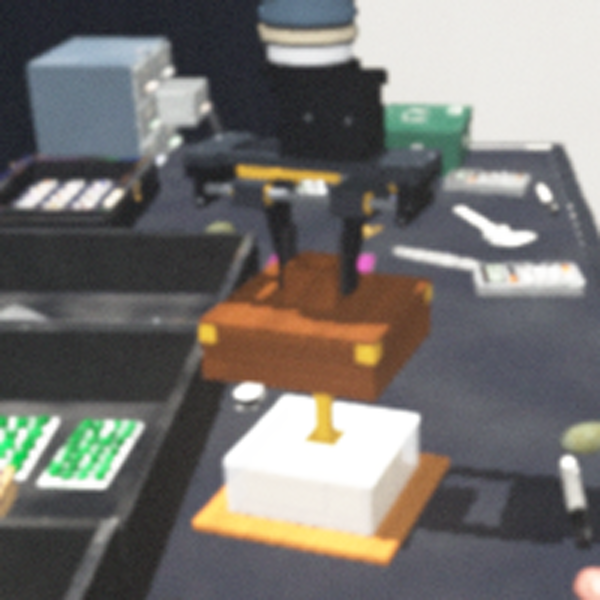

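```bash
python3 - <<'E'
from h import *
f=dict(np.load('side11.npz'));P=pts(f);q=P[60:260,180:380]
a=q[(abs(q[...,0]-.589)<.08)&(abs(q[...,1]+.017)<.085)]
h=np.histogram(a[:,2],bins=np.arange(.0,.24,.004));print([(round(x,3),int(n)) for n,x in zip(*h) if n>30])
b=a[(a[:,2]>.054)&(a[:,2]<.065)];print(rect(b[:,:2]))
b=a[(a[:,2]>.181)&(a[:,2]<.195)];print(rect(b[:,:2]),np.median(b[:,2]))
arm.pause(.3);o=st();print(np.abs(o['qd']).max())
arm.hand_in()
E
```

```text
[(np.float64(0.0), 73), (np.float64(0.004), 39), (np.float64(0.008), 375), (np.float64(0.012), 99), (np.float64(0.016), 84), (np.float64(0.02), 84), (np.float64(0.024), 86), (np.float64(0.028), 89), (np.float64(0.032), 82), (np.float64(0.036), 84), (np.float64(0.04), 86), (np.float64(0.044), 94), (np.float64(0.048), 89), (np.float64(0.052), 82), (np.float64(0.056), 336), (np.float64(0.06), 858), (np.float64(0.14), 87), (np.float64(0.144), 81), (np.float64(0.148), 89), (np.float64(0.152), 86), (np.float64(0.156), 91), (np.float64(0.16), 85), (np.float64(0.164), 88), (np.float64(0.168), 86), (np.float64(0.172), 91), (np.float64(0.176), 85), (np.float64(0.18), 94), (np.float64(0.184), 216), (np.float64(0.188), 828), (np.float64(0.192), 36), (np.float64(0.196), 35), (np.float64(0.2), 40), (np.float64(0.204), 42), (np.float64(0.208), 48), (np.float64(0.212), 61), (np.float64(0.216), 68), (np.float64(0.22), 80)]
(array([588. , -14.5]), array([136. , 132.4]), 73.5)
(array([587.2, -14.2]), array([149.3, 147.1]), 74.8) 0.18859456261695656
 38.64 [ 0.5888 -0.017   0.16  ] [ 3.142 -0.    -0.29 ] F [-0.4 -0.2 -1.9] w 0.0438
0.002013394208381279
the job is handed in; nothing more can be done
```

I set both loose cartons into the empty bays and carried the nested lids over by the stem onto the base. Then I raised the dark outer lid alone by its collar and handed the job in at 38.6 s, still holding it. No verdict was reported.

**What went wrong on the way:** The first carton grasp closed on nothing. The gripper really sits about 37 mm higher than the reported TCP height. I measured this in the side camera, confirmed it by touching the mat, and corrected every later move for it. That first miss moved no cartons.

**Last checks:**
- **Cartons:** The first one placed was 1.5–1.8 mm from its bay centre. The second showed only as part of a complete, square block of four, about 104 x 104 mm and centred within 0.5 mm, so I did not measure it alone. The layer is now hidden under the inner lid, and I could not check it after the lid went down.
- **Inner lid:** It is seated, with its top about 60 mm above the table and its centre within about 3 mm of the base centre. It stayed down when the outer lid came off; the lifting force was only about the outer lid's weight.
- **Outer lid:** It is held level and still, with its lower edge at about 139 mm against a stem top of 126 mm. The grip point is at about 214 mm and the grip width is 44 mm, the same as the collar.
- **Bystanders:** Those visible in the later side pictures looked unmoved. I did not measure their positions again.

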